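# Fit a picture pack into a three-sided section frame

## Task

Draw the tall picture pack up out of its slot in the leaning rack by its top edge, then slide it down the side channels of the open-topped aluminium frame on the fitting stand until its lower edge rests in the bottom channel. It is glazed, so keep hold of it until it is all the way down rather than letting it drop, then let go. Leave the other two packs in their slots and do not disturb the other things on the bench.

Things in the scene. Friction and masses are not known exactly. Their poses are not given: they have to be found in the camera images.
- pack_tall: The pack to fit: flat glazed picture pack, portrait, 110 wide x 160 high x 8 mm thick, 0.13 to 0.25 kg, tallest of three; in any of the rack's slots. Origin: middle of its lower edge, mid thickness. Axes: x through the thickness to the glass side, y along its width, z up the pack (top edge at z = 160 mm). In the rack z leans 30 degrees from vertical, top towards the robot's right.
- pack_wide: landscape picture pack, 150 wide x 105 high x 8 mm, in another slot of the rack; same kind of origin and axes; leave it
- pack_square: square picture pack, 110 wide x 110 high x 8 mm, in the third slot; same kind of origin and axes; leave it
- rack: Wooden rack fixed to the bench, base 250 x 170 x 16 mm; origin on the bench under the middle slot, z vertical. Three slots along its y, at x = -64, 0, +64 mm, lean 30 degrees, upper end to -x. Packs rest 32 mm up. Slot: 13 mm wide, 120 mm long, ends open; back board (-x side; pack leans on it) 100 mm up the slope, front lip 45 mm, both 8 mm thick. Fingers fit on both sides of the tall pack's top.
- stand: Wooden fitting stand fixed to the bench, carrying the frame: base 250 x 190 x 18 mm, two sloping battens 24 mm wide, 80 mm apart, behind the frame's side rails; the middle behind the frame is open for a finger. Origin on the bench, 45 mm under the frame's origin; same yaw as the frame, z vertical.
- frame: Aluminium frame lacking its top rail, fixed on the stand: a U of C-channel open at the top, leaning 30 degrees like the slots. Origin: middle of the bottom channel's floor, where the middle of the pack's lower edge comes to rest. Axes: x through the thickness to the glass side, y across, z up the slope along the side channels. The pack goes in with its axes along these.
- iron_weight: black cast-iron flat weight with a bar handle, 90 x 60 x 42 mm, lying on the bench; origin under its middle; leave it
- ornament: gilt plaster ornament corner, an L of about 85 x 85 x 24 mm, lying on the bench; leave it
- eggbeater_drill: small eggbeater hand drill with red handles, about 240 mm long and 75 mm high, lying along its x axis on the bench; leave it
- top_rail: the frame's fourth rail, a 123 x 19 x 14 mm aluminium channel lying on the bench along its x axis; leave it
- frame_mouth (a point): Middle of the frame's open top, 165 mm up the slope (frame z) from its origin, where the side rails' outer walls end. The side channels are 14 mm wide (frame x -7 to +7 mm) and 117 mm apart floor to floor (y -58.5 to +58.5 mm); their lips are 2.5 mm thick, reach 11 mm inwards (95 mm clear between) and end at frame z = 153 to 159 mm. Bottom lip: up to z = 11 mm.
Not all that is in view belongs to the job. What is shaped like the pack_tall but blue or green is not meant.

How it is judged:
By the outcome, as a careful person would: the job done as asked, in the order asked, and still so for the second after the job is handed in, with the robot touching nothing.
It also fails if it takes over 54 s, if anything falls off the work surface, if the arm or the gripper's body presses on something with over 40 N, if the wrist force passes 120 N, or if a joint passes its speed limit or range.

## Robot

A 7-joint arm with a two-finger parallel gripper is mounted at the origin on the work surface. World frame = base frame: x ahead of the robot, y to its left, z up, the work surface at z = 0. Lengths are in m, angles in rad, forces in N, time in s.
With the tool pointing down it reaches from about 0.4 to 0.875 m from the base axis. Payload 19.3 kg.
Tool frame: the origin (TCP) lies at the very end of the fingers, on their centre line; the grasp point (between the pads) lies 19 mm behind it; z points along the fingers, y is the line along which they close (so a half turn about z gives the same grasp; the last joint's range is limited). The gripper opens to 85 mm and grips with 20 to 120 N. Pads are 22 mm wide; open, the fingers measure 114 mm over their backs; the gripper's body (76 mm by 85 mm) begins 54 mm behind the grasp point. The pads swing forward as they close: fully open they stand 13 mm farther back than shut.
Start: joints at [1.094, 0.521, -0.036, 1.599, 0.021, 1.021, -0.113], TCP at [0.247, -0.574, 0.231] pointing down, gripper open.
Joint ranges: [-2.91, 2.91], [-0.3, 2.13], [-1.5, 1.42], [0.17, 2.43], [-1.26, 4.41], [0.16, 1.93], [-2.52, 2.52]. Speed limits (rad/s): [1.89, 1.89, 2.39, 2.39, 3.01, 3.01, 3.01].

## Interface

Orientations are given as [roll, pitch, yaw] about the fixed x, y, z axes, in that order (R = Rz(yaw) Ry(pitch) Rx(roll)).
In Python, from workcell import bot gives the robot as it stands.
- The arm moves only by the shell command python3 -m crank 'ROWS' [FORCE]. ROWS is a JSON object of lists of equal length, an entry for each row: "travel": the shift along the world's x, y, z in cm, a list of three; "turn": the turn, a rotation vector about the world's x, y, z in degrees, a list of three; "gripper": the closure, from 0 (fully open) to 1 (shut). A call has exactly 5 rows; each row is the pose to reach, as a shift and turn from the pose commanded when the call began; what a row does not reach only later rows make up. A row lasts 1/10 s, in which the tool goes at most 50 mm and 8.59 degrees, less where a joint would pass 70% of its speed; a pose out of reach is approached as far as the arm can. A call with a gripper value outside its range is refused whole. The fingers move at their own pace and stop on an object; FORCE is the grip in N (left out, the last holds). Time passes only in rows, so rows that repeat a pose let the fingers close, or fill a call up. It gives the time, the measured TCP pose, the force, the opening and the grip force at its end, in the units of the state.
- bot.observe(): the state, without advancing time (a new reading comes with each control period).
- bot.grab_frame(name): name is "scene" or "top" or "wrist"; returns a dict with "pixels" (480x640x3 uint8, red, green, blue), "fx", "fy", "cx", "cy" (pixels), "extrinsics" (4x4, takes a point from world to camera coordinates). Camera axes: x right, y down, z forward; pixel columns grow to the right and rows downward; lengths in m; the calibration is good to about 2 mm. A picture is of the moment at which its call begins. There is no depth.
- bot.job_done(): hands the job in; it is judged then, once.
The state is a dict: "clock": time; "qpos": joint angles; "qd": joint speeds; "joint_efforts": joint torques, N m; "position": TCP position; "tool_rot": TCP orientation; "force": force on the tool from outside, world axes, zero at the start; "moment": the same for the moment, N m; "grip_width": finger opening in m; "finger_force": force on a finger pad.
Only numpy, scipy, OpenCV 4.12 (cv2) and the standard library are available. Lean on these libraries where they do the work, as an engineer would, in place of code of your own. Each camera call takes 0.05 s, during which the arm holds its last target. There are 200 camera calls.

## Working session

There is one attempt and no reset: what is moved stays moved. The work goes in short steps, Python scripts to look and compute and a shell command to move; the robot and the scene stay as the last step left them, time stands still between calls to the robot, and variables do not carry over. Pictures are saved under pics/ and viewed, at most 10 in all, crops included, and the job is handed in when it is done.

```bash
ls; mkdir -p pics
cat > h.py <<'E'
import numpy as np, cv2, pickle
from workcell import bot
def snap(n,out):
    f=bot.grab_frame(n); pickle.dump(f,open(f'pics/{out}.pkl','wb'))
    cv2.imwrite(f'pics/{out}.png',f['pixels'][:,:,::-1]); return f
def load(out): return pickle.load(open(f'pics/{out}.pkl','rb'))
def proj(f,P):
    P=np.atleast_2d(P); E=np.array(f['extrinsics']); c=P@E[:3,:3].T+E[:3,3]
    return np.c_[f['fx']*c[:,0]/c[:,2]+f['cx'], f['fy']*c[:,1]/c[:,2]+f['cy']]
E
python3 - <<'E'
from h import *
for n in('scene','top','wrist'):
    f=snap(n,n+'0'); E=np.array(f['extrinsics']); print(n,f['fx'],f['fy'],f['cx'],f['cy'],(-E[:3,:3].T@E[:3,3]).round(3),E[2,:3].round(2))
print(bot.observe())
E
```

```text
pics
scene 444.3616210763895 444.3616210763895 320.7625678945167 242.3714977005504 [ 1.392 -0.006  0.835] [-0.78  0.02 -0.63]
top 438.0930881876471 438.0930881876471 315.47580316222525 237.7313214386212 [0.37  0.024 1.396] [ 0.13  0.02 -0.99]
wrist 363.62885144353413 363.62885144353413 314.88799328291105 237.93495019667733 [ 0.311 -0.546  0.373] [-0.25 -0.11 -0.96]
{'clock': 0.15, 'qpos': array([ 1.09382383,  0.52186235, -0.03631996,  1.59982567,  0.02119914,
        1.02111385, -0.1127954 ]), 'qd': array([-0.00115688, -0.00335261, -0.0006401 , -0.00156732,  0.00255955,
        0.00070947, -0.00117598]), 'joint_efforts': array([ 2.52619036e-03, -9.27387714e+01,  1.98104404e+00, -3.70055938e+01,
        1.79431541e-02,  6.31845978e-03,  5.98426311e-06]), 'position': array([ 0.24715825, -0.57380113,  0.23088563]), 'tool_rot': array([-3.14077029e+00,  5.73894191e-05,  4.06756942e-01]), 'force': array([0.2966824 , 0.23073842, 0.23470649]), 'moment': array([-0.04758245,  0.04406243, -0.01529329]), 'finger_force': 0.0, 'grip_width': 0.08547968565417405}
```

View pics/top0.png

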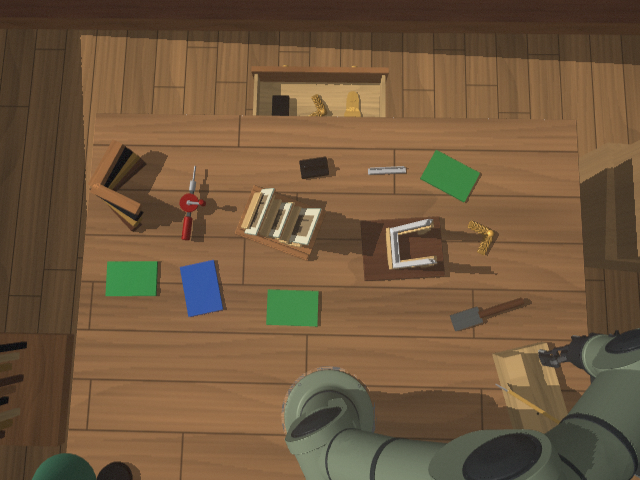

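View pics/scene0.png

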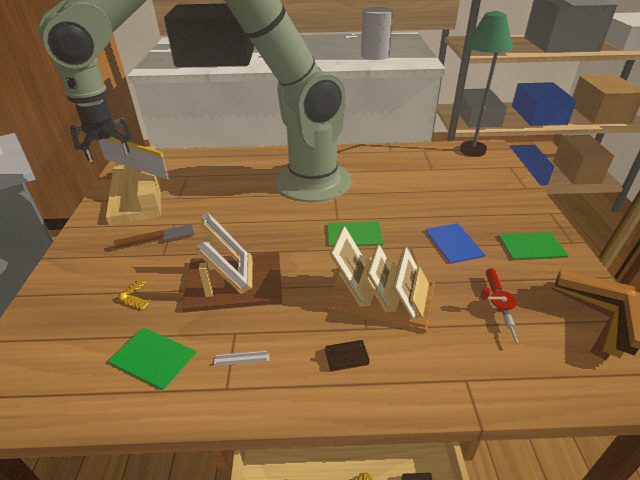

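Top view: the rack is at about (280,222) and the frame at (410,245). Three white packs lean in the rack, at scene (350,265), (380,275) and (410,283). I'll enlarge both views to tell them apart.

Run:
```python
import cv2
a=cv2.imread('pics/scene0.png')[200:340,160:460]; b=cv2.imread('pics/top0.png')[170:290,220:460]
cv2.imwrite('pics/c1.png',cv2.resize(a,(800,373),interpolation=cv2.INTER_CUBIC))
cv2.imwrite('pics/c2.png',cv2.resize(b,(800,400),interpolation=cv2.INTER_CUBIC))
```

```text
(no output)
```

View pics/c1.png

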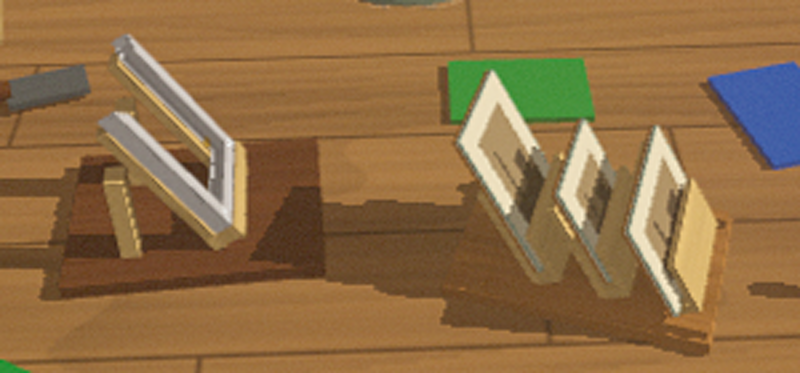

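View pics/c2.png

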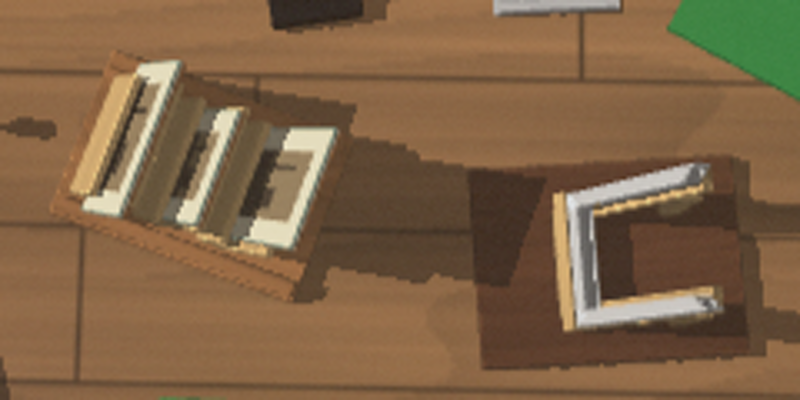

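The packs show at scene crop (490,150), (580,190) and (655,210), and at top crop (300,190), (205,170) and (135,140).
- **Top-crop right:** narrower than the left one and reaching highest up the slope. This is pack_tall, in the rack's -x slot.
- **Middle:** square.
- **Left:** longest along the slot, so wide.

Next is a rough fit.

```bash
cat >> h.py <<'E'
from scipy.optimize import least_squares
def Rz(a): c,s=np.cos(a),np.sin(a); return np.array([[c,-s,0],[s,c,0],[0,0,1]])
L=np.radians(30); LEAN=np.array([[np.cos(L),0,-np.sin(L)],[0,1,0],[np.sin(L),0,np.cos(L)]])  # cols x,y,z axes
def body(p,z0,P): return np.atleast_2d(P)@(Rz(p[2])@LEAN).T+[p[0],p[1],z0]
def fit(z0,obs,p0):
    r=lambda p: np.concatenate([(proj(f,body(p,z0,P))-uv).ravel() for f,P,uv in obs])
    s=least_squares(r,p0,loss='soft_l1'); return s.x, r(s.x).reshape(-1,2)
E
python3 - <<'E'
from h import *
s,t=load('scene0'),load('top0')
ct=lambda a:(np.array(a)+.5)/3.3333-.5+[220,170]
cs=lambda a:(np.array(a)+.5)/2.6667-.5+[160,200]
m=1e-3
p,r=fit(.032,[(t,m*np.array([[-4,-55,160],[-4,55,160]]),ct([[338,130],[290,250]])),(s,m*np.array([[0,55,160],[0,-55,160]]),cs([[492,70],[458,140]]))],[.45,.1,1.5])
print('pack',p.round(4),r.round(1),body(p,.032,[0,0,.16]).round(3))
q,r=fit(.045,[(t,m*np.array([[0,-60,163],[0,60,163]]),ct([[706,168],[718,302]])),(s,m*np.array([[0,60,163],[0,-60,163]]),cs([[125,40],[110,122]]))],[.4,-.2,1.5])
print('frame',q.round(4),r.round(1),body(q,.045,[0,0,.165]).round(3))
E
```

```text
pack [0.5847 0.1307 1.2198] [[-0.5  0.2]
 [-0.2  0. ]
 [-0.1 -0.2]
 [-0.4  0.7]] [[0.557 0.056 0.171]]
frame [ 0.5171 -0.1907  1.645 ] [[-3.2 -1.8]
 [-3.   0.9]
 [-2.   0. ]
 [-1.3 -1. ]] [[ 0.523 -0.273  0.188]]
```

pack_tall's top comes out at height 0.171, which is what it should be. I'm moving to a spot where the wrist camera sees both the rack and the frame.

```bash
python3 -m crank '{"travel":[[1,3,4],[3,7,6],[4.5,11.5,8],[6,16,10],[7.5,21,10]],"turn":[[0,0,-2],[0,0,-4],[0,0,-6],[0,0,-8],[0,0,-10]],"gripper":[0,0,0,0,0]}'
python3 -m crank '{"travel":[[1.6,4.5,0],[3.2,9,0],[4.8,13.5,0],[6.4,18,0],[8,22.5,0]],"turn":[[0,0,-2],[0,0,-4],[0,0,-6],[0,0,-8],[0,0,-9]],"gripper":[0,0,0,0,0]}'
python3 -m crank '{"travel":[[1,2,0],[1.5,3.5,0],[1.5,3.5,0],[1.5,3.5,0],[1.5,3.5,0]],"turn":[[0,0,0],[0,0,0],[0,0,0],[0,0,0],[0,0,0]],"gripper":[0,0,0,0,0]}'
python3 - <<'E'
from h import *
f=snap('wrist','w1'); cv2.imwrite('pics/w1b.png',cv2.resize(f['pixels'][:,:,::-1],(800,600),interpolation=cv2.INTER_CUBIC))
o=bot.observe(); print(o['qpos'].round(3),o['position'],o['tool_rot'],o['force'])
E
```

```text
clock: 0.65
position: [0.3216, -0.3677, 0.3331]
tool_rot: [3.139, -0.002, 0.23]
force: [1.7, 0.0, -1.0]
grip_width: 0.0849
finger_force: 0.0
clock: 1.15
position: [0.401, -0.1418, 0.3314]
tool_rot: [3.141, -0.0, 0.074]
force: [1.6, -0.8, 0.4]
grip_width: 0.085
finger_force: 0.0
clock: 1.65
position: [0.4155, -0.1096, 0.3311]
tool_rot: [3.141, 0.0, 0.074]
force: [0.5, -0.1, 0.0]
grip_width: 0.0853
finger_force: 0.0
[ 0.4    0.106 -0.305  1.93   0.036  1.111 -1.416] [ 0.41551125 -0.10961897  0.33115233] [3.14145601e+00 2.00054455e-04 7.37419301e-02] [ 0.15462503 -1.26240882 -0.05284071]
```

View pics/w1b.png

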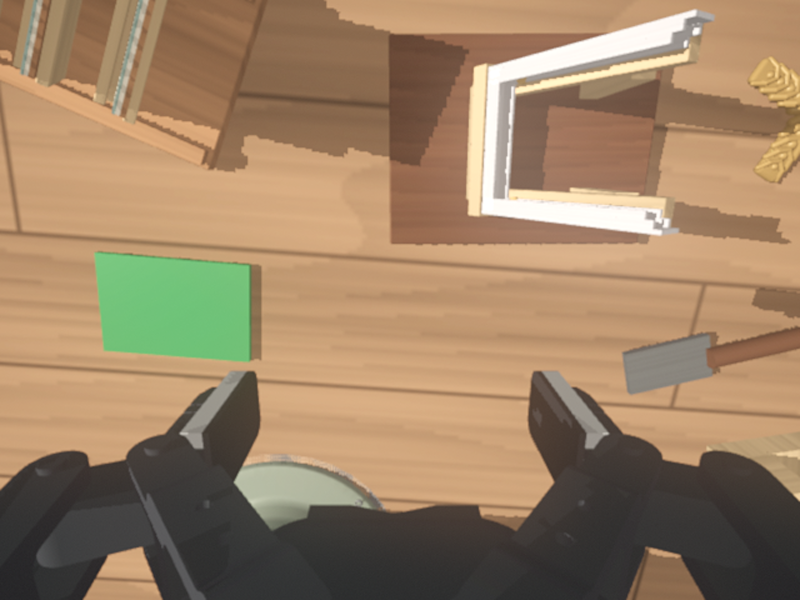

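The wrist view shows the frame at 800-scale (480-710, 10-235) and the rack's near ends at top left. I'll enlarge the frame.

Run:
```python
from h import *
f=load('w1'); p=f['pixels'][:,:,::-1]
cv2.imwrite('pics/c3.png',cv2.resize(p[0:196,370:580],None,fx=3,fy=3,interpolation=cv2.INTER_CUBIC))
```

```text
(no output)
```

View pics/c3.png

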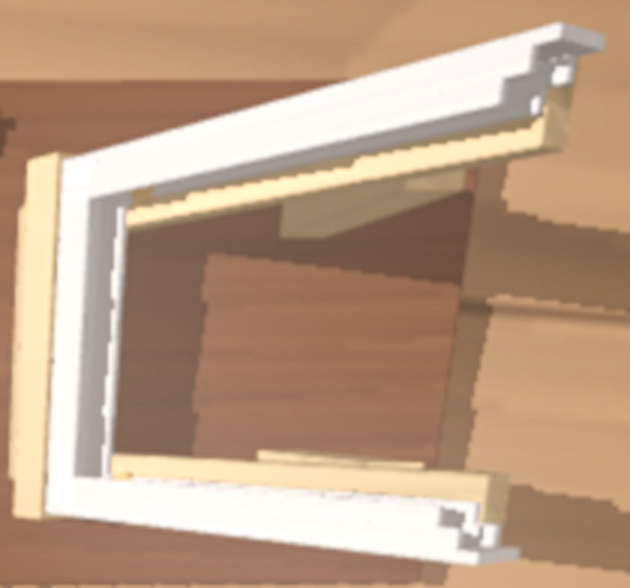

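Run:
```python
from h import *
from scipy.spatial.transform import Rotation as Ro
w,t,s=load('w1'),load('top0'),load('scene0'); m=1e-3
c3=lambda a:(np.array(a)+.5)/3-.5+[370,0]
ct=lambda a:(np.array(a)+.5)/3.3333-.5+[220,170]
cs=lambda a:(np.array(a)+.5)/2.6667-.5+[160,200]
P=m*np.array([[9.5,-47.5,11],[9.5,47.5,11],[9.5,-61,-2.5],[9.5,61,-2.5],[9.5,-61,165],[9.5,61,165],[-9.5,-61,165],[-9.5,61,165],[9.5,-47.5,153]])
uv=c3([[90,198],[76,478],[62,163],[47,515],[562,24],[475,563],[605,40],[520,550],[500,105]])
q,r=fit(.045,[(w,P,uv)],[.517,-.19,1.645]); print(q.round(4),np.degrees(q[2]),'\n',np.c_[r].round(1).tolist())
a=(t,m*np.array([[-9.5,-61,165],[-9.5,61,165],[9.5,47.5,11]]),ct([[710,168],[721,302],[597,308]]))
b=(s,m*np.array([[9.5,61,165],[9.5,-61,165]]),cs([[128,36],[118,114]]))
for v in(a,b): print((proj(v[0],body(q,.045,v[1]))-v[2]).round(1).tolist())
q2,r=fit(.045,[(w,P,uv),a,b],q); print(q2.round(4),r.round(1).tolist())
# wrist joint sign fit
import itertools
D=[([1.0938,.5219,-.0363,1.5998,.0212,1.0211,-.1128],[-3.14077,0,.40676]),([.4,.106,-.305,1.93,.036,1.111,-1.416],[3.14146,0,.0737])]
def mod(q,sg): return Ro.from_euler('ZYZYZYZ',np.array(q)*np.array([sg[0],1,sg[1],1,sg[2],1,sg[3]]))
out=[]
for sg in itertools.product([1,-1],repeat=4):
    C=[mod(q,sg).inv()*Ro.from_euler('xyz',e) for q,e in D]; out.append(((C[0].inv()*C[1]).magnitude(),sg,C[0].as_rotvec().round(2)))
for o in sorted(out,key=lambda o:o[0])[:3]: print(o)
```

```text
[ 0.5127 -0.1933  1.6501] 94.54392724056567 
 [[-0.8, 0.3], [-1.0, -0.1], [0.5, 0.1], [0.1, -1.1], [-0.1, 0.4], [1.1, -0.0], [0.3, -0.6], [-0.0, 2.5], [-0.3, -0.4]]
[[-0.5, -0.8], [0.3, 2.6], [-4.2, 1.0]]
[[-1.5, -1.9], [-2.4, -1.2]]
[ 0.5128 -0.1932  1.6502] [[-0.8, 0.2], [-1.0, -0.1], [0.4, 0.1], [0.0, -1.2], [-0.1, 0.3], [1.1, -0.1], [0.3, -0.7], [-0.1, 2.5], [-0.4, -0.5], [-0.5, -0.8], [0.3, 2.6], [-4.2, 1.0], [-1.5, -1.9], [-2.4, -1.2]]Traceback (most recent call last):
  File "<stdin>", line 20, in <module>
  File "<stdin>", line 17, in mod
  File "scipy/spatial/transform/_rotation.pyx", line 1413, in scipy.spatial.transform._rotation.Rotation.from_euler
ValueError: Expected axis specification to be a non-empty string of upto 3 characters, got ZYZYZYZ
```

```bash
cat > j.py <<'E'
import numpy as np, itertools
from scipy.spatial.transform import Rotation as Ro
from scipy.optimize import least_squares
D=[([1.0938,.5219,-.0363,1.5998,.0212,1.0211,-.1128],[-3.14077,0,.40676]),([.4,.106,-.305,1.93,.036,1.111,-1.416],[3.14146,0,.0737])]
def mod(q,sg):
    r=Ro.identity()
    for a,x,s in zip('zyzyzyz',q,[sg[0],1,sg[1],1,sg[2],1,sg[3]]): r=r*Ro.from_euler(a,x*s)
    return r
out=[]
for sg in itertools.product([1,-1],repeat=4):
    C=[mod(q,sg).inv()*Ro.from_euler('xyz',e) for q,e in D]; out.append(((C[0].inv()*C[1]).magnitude(),sg,C[0]))
out.sort(key=lambda o:o[0])
for o in out[:4]: print(o[0],o[1],o[2].as_rotvec().round(3))
L=np.radians(30); LEAN=np.array([[np.cos(L),0,-np.sin(L)],[0,1,0],[np.sin(L),0,np.cos(L)]])
for _,sg,C in out[:2]:
  for name,yaw,q14 in(('pack',1.22,[-.1,.3,0,1.7]),('frame',1.65,[.45,.3,0,1.7])):
    B=Ro.from_euler('z',yaw).as_matrix()@LEAN; x,y,z=B.T
    for opt,s in(('A',1),('B',-1)):
        R=Ro.from_matrix(np.c_[np.cross(s*x,-z),s*x,-z])
        best=[]
        for j5 in(-1,0,1,2):
         for j7 in(-2,0,2):
          r=least_squares(lambda w:((mod(q14+list(w),sg)*C).inv()*R).as_rotvec(),[j5,1,j7])
          if r.cost<1e-6: best.append(tuple(r.x.round(2)))
        print(sg,name,opt,sorted(set(best))[:6])
E
python3 j.py
```

```text
0.0006372387854044851 (-1, -1, -1, -1) [-0.     0.     1.571]
0.06560809222133547 (-1, -1, 1, -1) [ 0.025 -0.031  1.548]
0.5459224108285653 (-1, 1, -1, -1) [-0.026  0.03   1.508]
0.5531598495650932 (-1, 1, 1, -1) [-0.     0.     1.486]
(-1, -1, -1, -1) pack A [(np.float64(-0.57), np.float64(0.98), np.float64(-4.88)), (np.float64(-0.57), np.float64(0.98), np.float64(1.41)), (np.float64(2.57), np.float64(-0.98), np.float64(-1.73))]
(-1, -1, -1, -1) pack B [(np.float64(-0.57), np.float64(0.98), np.float64(-1.73)), (np.float64(-0.57), np.float64(0.98), np.float64(4.55)), (np.float64(2.57), np.float64(-0.98), np.float64(1.41))]
(-1, -1, -1, -1) frame A [(np.float64(-0.45), np.float64(1.44), np.float64(-4.06)), (np.float64(-0.45), np.float64(1.44), np.float64(2.23)), (np.float64(2.69), np.float64(-1.44), np.float64(-0.91))]
(-1, -1, -1, -1) frame B [(np.float64(-0.45), np.float64(1.44), np.float64(-0.91)), (np.float64(2.69), np.float64(-1.44), np.float64(2.23))]
(-1, -1, 1, -1) pack A [(np.float64(-2.57), np.float64(-1.01), np.float64(-1.76)), (np.float64(0.58), np.float64(1.01), np.float64(-4.9)), (np.float64(0.58), np.float64(1.01), np.float64(1.39))]
(-1, -1, 1, -1) pack B [(np.float64(0.57), np.float64(0.94), np.float64(-1.76)), (np.float64(0.57), np.float64(0.94), np.float64(4.53)), (np.float64(3.71), np.float64(-0.94), np.float64(1.38))]
(-1, -1, 1, -1) frame A [(np.float64(0.43), np.float64(1.47), np.float64(-4.08)), (np.float64(0.43), np.float64(1.47), np.float64(2.2))]
(-1, -1, 1, -1) frame B [(np.float64(-2.67), np.float64(-1.41), np.float64(2.21)), (np.float64(0.48), np.float64(1.41), np.float64(-0.93))]
```

Joint model: closing with tool y along -pack x keeps j7 between about -1.7 and -0.9. I'll compute the pre-grasp deltas.

```bash
cat >> h.py <<'E'
from scipy.spatial.transform import Rotation as Ro
def toolR(yaw):
    x,y,z=(Rz(yaw)@LEAN).T; return Ro.from_matrix(np.c_[np.cross(-x,-z),-x,-z])
def delta(p,z0,P):
    o=bot.observe(); R=Ro.from_euler('xyz',o['tool_rot'])
    print('travel cm',((body(p,z0,P)[0]-o['position'])*100).round(2),'turn',(toolR(p[2])*R.inv()).as_rotvec(degrees=True).round(2))
PACK=[.5847,.1307,1.2198]; FRAME=[.5128,-.1932,1.6502]
E
python3 - <<'E'
from h import *
delta(PACK,.032,[0,0,.226])
E
```

```text
travel cm [ 13.03  13.42 -10.34] turn [ 29.94  -4.19 -23.78]
```

```bash
python3 -m crank '{"travel":[[2,2,0],[4,4,-0.5],[6,6,-1.5],[8,8,-3],[10,10,-5]],"turn":[[5,-0.7,-4],[10,-1.4,-8],[15,-2.1,-12],[20,-2.8,-16],[25,-3.5,-20]],"gripper":[0,0,0,0,0]}'
python3 - <<'E'
from h import *
delta(PACK,.032,[0,0,.226])
E
```

```text
clock: 2.2
position: [0.5172, -0.0092, 0.2813]
tool_rot: [-2.701, -0.017, -0.288]
force: [1.7, 1.1, -0.3]
grip_width: 0.0856
finger_force: 0.0
travel cm [ 2.86  3.38 -5.36] turn [ 4.79 -0.57 -3.56]
```

```bash
python3 -m crank '{"travel":[[1.5,1.7,-2.5],[2.9,3.4,-5.3],[2.9,3.4,-5.3],[2.9,3.4,-5.3],[2.9,3.4,-5.3]],"turn":[[2.4,-0.3,-1.8],[4.8,-0.6,-3.6],[4.8,-0.6,-3.6],[4.8,-0.6,-3.6],[4.8,-0.6,-3.6]],"gripper":[0,0,0,0,0]}'
python3 - <<'E'
from h import *
delta(PACK,.032,[0,0,.226]); print(bot.observe()['qpos'].round(2))
f=snap('wrist','w2'); cv2.imwrite('pics/w2b.png',cv2.resize(f['pixels'][:,:,::-1],(800,600),interpolation=cv2.INTER_CUBIC))
m=1e-3
print(((proj(f,body(PACK,.032,m*np.array([[4,-55,160],[4,55,160],[-4,-55,160],[-4,55,160],[4,-55,60],[4,55,60]])))+.5)*1.25-.5).round(0).tolist())
E
```

```text
clock: 2.7
position: [0.5451, 0.0243, 0.2294]
tool_rot: [-2.621, -0.002, -0.347]
force: [0.1, -0.6, 0.0]
grip_width: 0.0854
finger_force: 0.0
travel cm [ 0.07  0.03 -0.16] turn [ 0.22  0.02 -0.23]
[ 0.44  0.41 -0.38  1.94 -0.53  0.75 -1.44]
[[386.0, 200.0], [386.0, 416.0], [403.0, 200.0], [401.0, 417.0], [388.0, 190.0], [388.0, 344.0]]
```

View pics/w2b.png

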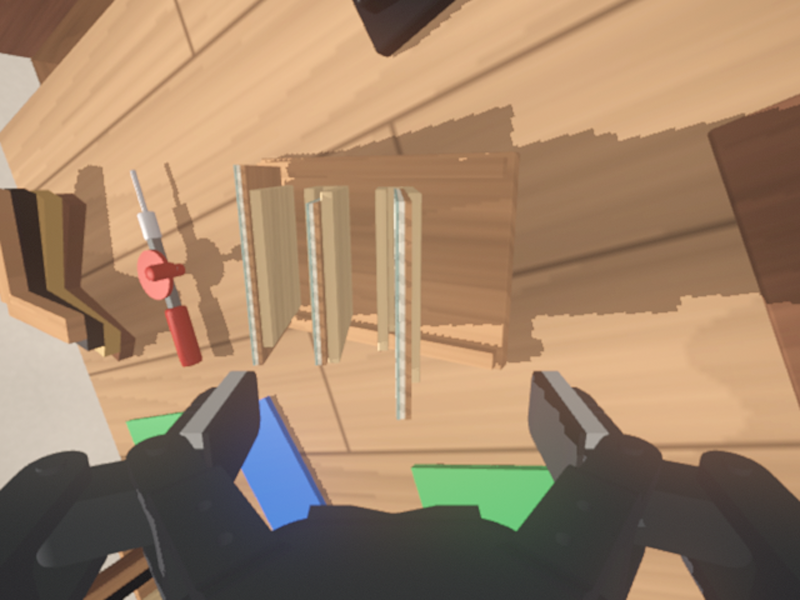

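The tall pack's top edge runs from about (401,200) to (404,418) at 800-scale. That is about 8 px right of the prediction, roughly 4 mm. I'll refine it from the low-saturation strip.

Run:
```python
from h import *
f=load('w2'); s=cv2.cvtColor(f['pixels'],cv2.COLOR_RGB2HSV)[:,:,1].astype(int)
for v in range(150,340,12):
    r=s[v,300:345]; k=np.where(r<60)[0]+300; print(v,k.min() if len(k) else None,k.max() if len(k) else None,len(k), r[5:35].tolist() if v in(210,320) else '')
```

```text
150 None None 0 
162 315 323 9 
174 315 323 9 
186 315 323 9 
198 315 323 9 
210 316 322 7 [86, 86, 86, 88, 89, 89, 89, 88, 88, 88, 67, 26, 22, 22, 27, 35, 38, 39, 64, 100, 116, 116, 117, 116, 101, 91, 88, 88, 86, 86]
222 316 323 8 
234 316 323 8 
246 316 323 8 
258 316 323 8 
270 316 323 8 
282 316 323 8 
294 316 323 8 
306 316 323 8 
318 317 323 7 
330 317 323 7
```

Run:
```python
from h import *
s,t,w=load('scene0'),load('top0'),load('w2'); m=1e-3
ct=lambda a:(np.array(a)+.5)/3.3333-.5+[220,170]
cs=lambda a:(np.array(a)+.5)/2.6667-.5+[160,200]
W=(w,m*np.array([[4,-55,160],[4,55,160],[-4,55,160]]),np.array([[314.7,160],[316.7,334.5],[328.5,334.5]]))
T=(t,m*np.array([[-4,-55,160],[-4,55,160]]),ct([[338,130],[290,250]]))
S=(s,m*np.array([[0,55,160],[0,-55,160]]),cs([[492,70],[458,140]]))
for o in([W],[W,T,S]):
  p,r=fit(.032,o,PACK); print(p.round(4),r.round(1).tolist(),body(p,.032,[0,0,.16]).round(4))
  print((body(p,.032,[0,0,.16])-body(PACK,.032,[0,0,.16])).round(4))
p,_=fit(.032,[W],PACK); print([(proj(c[0],body(p,.032,c[1]))-c[2]).round(1).tolist() for c in (T,S)])
delta(p,.032,[0,0,.126])
```

```text
[0.5823 0.1264 1.2352] [[-0.0, -0.6], [-0.5, 0.4], [0.2, 0.3]] [[0.5559 0.0509 0.1706]]
[[-0.0013 -0.0047  0.    ]]
[0.5823 0.1267 1.2355] [[-0.4, -0.5], [-0.8, 0.4], [-0.1, 0.3], [0.8, 0.6], [1.7, 0.6], [-2.3, -0.6], [-2.0, 0.5]] [[0.5559 0.0511 0.1706]]
[[-0.0013 -0.0045  0.    ]]
[[[0.9, 0.6], [1.7, 0.6]], [[-2.4, -0.6], [-2.1, 0.5]]]
travel cm [ 1.63  4.25 -8.84] turn [0.22 0.04 0.65]
```

```bash
sed -i 's/^PACK=.*/PACK=[.5823,.1265,1.2353]; FRAME=[.5128,-.1932,1.6502]/' h.py
python3 -m crank '{"travel":[[0.2,0.5,-1.6],[0.6,1.6,-3.6],[1.0,2.6,-5.6],[1.4,3.6,-7.5],[1.6,4.25,-8.8]],"turn":[[0.1,0,0.3],[0.2,0,0.6],[0.2,0,0.6],[0.2,0,0.6],[0.2,0,0.6]],"gripper":[0,0,0,0,0]}'
python3 - <<'E'
from h import *
delta(PACK,.032,[0,0,.126])
E
```

```text
clock: 3.25
position: [0.5612, 0.0679, 0.1403]
tool_rot: [-2.618, 0.0, -0.336]
force: [-0.7, -1.3, 0.6]
grip_width: 0.0855
finger_force: 0.0
travel cm [ 0.03 -0.09  0.09] turn [-0.02 -0.    0.01]
```

```bash
for i in 1 2; do python3 -m crank '{"travel":[[0,0,0],[0,0,0],[0,0,0],[0,0,0],[0,0,0]],"turn":[[0,0,0],[0,0,0],[0,0,0],[0,0,0],[0,0,0]],"gripper":[1,1,1,1,1]}' 40; done
python3 - <<'E'
from h import *
delta(PACK,.032,[0,0,.126]); print(bot.observe()['moment'])
snap('wrist','w3')
E
```

```text
clock: 3.75
position: [0.5611, 0.0674, 0.1408]
tool_rot: [-2.617, 0.001, -0.337]
force: [0.7, 0.7, 0.0]
grip_width: 0.0125
finger_force: 0.0
clock: 4.25
position: [0.561, 0.0673, 0.1407]
tool_rot: [-2.617, 0.001, -0.337]
force: [-2.7, -3.1, 7.4]
grip_width: 0.0075
finger_force: 39.4
travel cm [ 0.05 -0.03  0.04] turn [-0.05 -0.03  0.07]
[-0.41627384  0.47782355  0.15390109]
```

Gripped at 7.5 mm. Now drawing it up the slope.

```bash
python3 -m crank '{"travel":[[-0.08,-0.24,0.43],[-0.25,-0.71,1.3],[-0.41,-1.18,2.16],[-0.66,-1.89,3.46],[-0.98,-2.83,5.2]],"turn":[[0,0,0],[0,0,0],[0,0,0],[0,0,0],[0,0,0]],"gripper":[1,1,1,1,1]}'
python3 -m crank '{"travel":[[-0.33,-0.94,1.73],[-0.66,-1.89,3.46],[-0.98,-2.83,5.2],[-1.31,-3.78,6.9],[-1.31,-3.78,6.9]],"turn":[[0,0,0],[0,0,0],[0,0,0],[0,0,0],[0,0,0]],"gripper":[1,1,1,1,1]}'
python3 - <<'E'
from h import *
o=bot.observe(); print(o['moment'])
f=snap('wrist','w4')
a=load('w3')['pixels'][:,:,::-1]; b=f['pixels'][:,:,::-1]
cv2.imwrite('pics/w34.png',np.hstack([cv2.resize(a[100:450,180:500],(400,438)),cv2.resize(b[100:450,180:500],(400,438))]))
delta(FRAME,.045,[0,0,.126+.19])
E
```

```text
clock: 4.8
position: [0.5506, 0.0391, 0.1929]
tool_rot: [-2.618, 0.002, -0.336]
force: [0.1, 0.7, -1.5]
grip_width: 0.0073
finger_force: 39.1
clock: 5.3
position: [0.5385, -0.0001, 0.2635]
tool_rot: [-2.618, -0.002, -0.338]
force: [0.2, -0.2, -3.7]
grip_width: 0.0077
finger_force: 39.2
[-0.80354273  0.32711161  0.02321542]
travel cm [ -1.28 -35.15   5.65] turn [-0.    0.04 23.88]
```

View pics/w34.png

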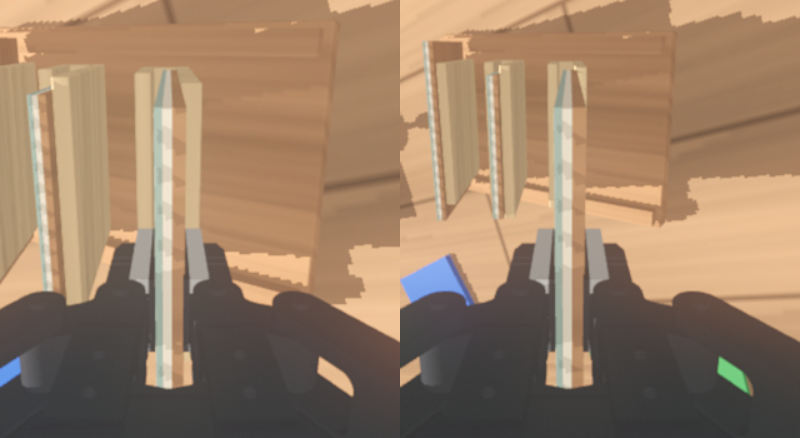

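The pack is held straight and clear of the slot, and both other packs are still in place. I'll check its pose in the hand from the corners: top far end (570,105), top near end (567,388), lower far corner (568,68).

Run:
```python
from h import *
m=1e-3
for n,o in (('w4',None),):
    f=load(n); ob=bot.observe(); R=Ro.from_euler('xyz',ob['tool_rot']).as_matrix(); p=ob['position']
    # pack axes in tool: x=-ty, z=-tz, y=tx*? 
    B=np.c_[-R[:,1],np.cross(-R[:,2],-R[:,1]),-R[:,2]]
    P=m*np.array([[4,-55,160],[-4,-55,160],[4,55,160],[-4,55,160],[4,-55,0],[-4,-55,0]])
    def pr(c): # c: dy, dz, roll about x(closing), dx
        Q=Ro.from_rotvec([c[2],0,0]).as_matrix(); X=(P-[0,0,.126])@Q.T+[c[3],c[0],c[1]]; return proj(f,p+X@B.T)
    print(pr([0,0,0,0]).round(1).tolist())
    g=f['pixels'][:,:,::-1]
    # measured rows (from view)
    mv=np.array([184,184,410,410,154,154])
    s=least_squares(lambda c:np.r_[(pr(np.r_[c,0])[:,1]-mv)],[0,0,0]); print(s.x.round(4),np.degrees(s.x[2]),s.fun.round(1))
    c=cv2.resize(g[140:430,270:370],None,fx=2,fy=2,interpolation=cv2.INTER_CUBIC)
    z=[g[140:200,285:345],g[370:430,285:345]]
    cv2.imwrite('pics/c5.png',np.hstack([cv2.resize(a,(400,400),interpolation=cv2.INTER_CUBIC) for a in z]))
```

```text
[[301.8, 185.8], [328.4, 185.8], [304.5, 473.2], [325.4, 473.2], [309.3, 156.3], [320.3, 156.3]]
[ 0.0031 -0.0365 -0.0246] -1.4091419457133296 [-0.  0.  0. -0. -0.  0.]
```

View pics/c5.png

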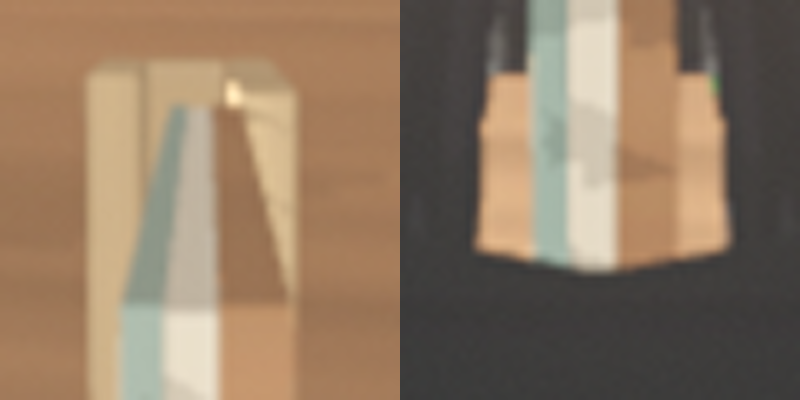

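The far corners match the nominal in-hand model to within 1 px; the near end is hidden by the palm. Moving on to above the frame mouth.

```bash
python3 -m crank '{"travel":[[0,-1,2],[-0.2,-3,4.5],[-0.4,-6,7],[-0.6,-9.5,8],[-0.8,-13,8]],"turn":[[0,0,1],[0,0,3],[0,0,5.5],[0,0,8],[0,0,11]],"gripper":[1,1,1,1,1]}'
python3 -m crank '{"travel":[[-0.1,-4,0],[-0.2,-8,0],[-0.3,-12,0],[-0.4,-16,0],[-0.5,-19,0]],"turn":[[0,0,3],[0,0,6],[0,0,9],[0,0,11.5],[0,0,12.8]],"gripper":[1,1,1,1,1]}'
python3 - <<'E'
from h import *
print(bot.observe()['qpos'].round(2));delta(FRAME,.045,[0,0,.126+.19])
E
```

```text
clock: 5.85
position: [0.5301, -0.1292, 0.3422]
tool_rot: [-2.618, -0.0, -0.142]
force: [-0.2, -0.3, -2.4]
grip_width: 0.0073
finger_force: 39.4
clock: 6.35
position: [0.5248, -0.3202, 0.3396]
tool_rot: [-2.616, 0.003, 0.08]
force: [0.8, 0.6, -2.4]
grip_width: 0.0074
finger_force: 39.3
[ 0.79  0.65 -0.27  1.2  -0.25  1.62 -0.91]
travel cm [ 0.06 -3.05 -2.1 ] turn [-0.07 -0.16 -0.05]
```

```bash
python3 -m crank '{"travel":[[0,-1.5,0],[0,-3,-0.5],[0,-3,-1.5],[0.05,-3.05,-2.1],[0.05,-3.05,-2.1]],"turn":[[0,0,0],[0,0,0],[0,0,0],[0,-0.1,0],[0,-0.1,0]],"gripper":[1,1,1,1,1]}'
python3 -m crank '{"travel":[[0,0,0],[0,0,0],[0,0,0],[0,0,0],[0,0,0]],"turn":[[0,0,0],[0,0,0],[0,0,0],[0,0,0],[0,0,0]],"gripper":[1,1,1,1,1]}'
python3 - <<'E'
from h import *
delta(FRAME,.045,[0,0,.126+.19])
f=snap('wrist','w5'); g=f['pixels'][:,:,::-1]
m=1e-3
pp=body(FRAME,.045,m*np.array([[7,-58.5,165],[-7,-58.5,165],[9.5,-47.5,153],[-9.5,-47.5,153],[9.5,-61,165],[-9.5,-61,165],[9.5,-61,-2.5],[9.5,-47.5,11],[-4,-55,190],[4,-55,190]]))
k=proj(f,pp); print(k.round(1).tolist())
u0,v0=(np.mean(k[:6],0)-[65,50]).astype(int); u0=max(u0,0);v0=max(v0,0); print(u0,v0)
cv2.imwrite('pics/c6.png',cv2.resize(g[v0:v0+100,u0:u0+130],None,fx=6,fy=6,interpolation=cv2.INTER_CUBIC))
E
```

```text
clock: 6.85
position: [0.5254, -0.3477, 0.319]
tool_rot: [-2.616, 0.001, 0.08]
force: [0.3, 0.4, -2.2]
grip_width: 0.0077
finger_force: 39.3
clock: 7.35
position: [0.5255, -0.3488, 0.3204]
tool_rot: [-2.618, -0.0, 0.079]
force: [-0.5, 0.4, -2.0]
grip_width: 0.0077
finger_force: 39.3
travel cm [-0.01 -0.19 -0.17] turn [-0.02  0.02  0.01]
[[309.1, 149.6], [327.0, 149.6], [306.4, 162.7], [329.4, 162.7], [305.9, 146.3], [330.2, 146.3], [309.1, 142.1], [309.0, 154.0], [323.9, 155.9], [312.8, 155.9]]
252 102
```

View pics/c6.png

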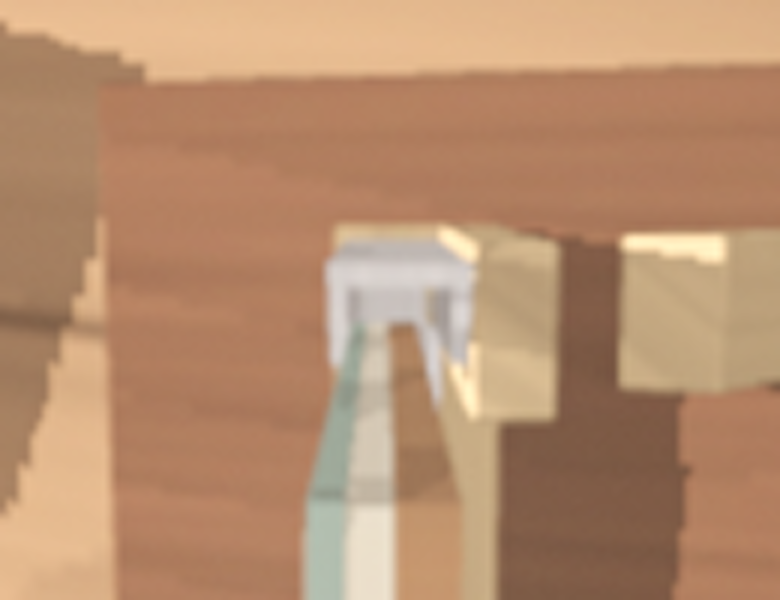

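The channel mouth's outer corners are at crop (327,262) and (472,262), within 0.2 px of prediction sideways. The pack's lower far corners are at (360,325) and (420,325), about 1.1 mm towards +x. I'll correct that and start down the channels.

```bash
python3 -m crank '{"travel":[[0.05,-0.1,-0.05],[0.01,0.4,-0.92],[-0.03,0.9,-1.78],[-0.07,1.39,-2.65],[-0.11,1.89,-3.51]],"turn":[[0,0,0],[0,0,0],[0,0,0],[0,0,0],[0,0,0]],"gripper":[1,1,1,1,1]}'
python3 -m crank '{"travel":[[0,0,0],[-0.02,0.25,-0.43],[-0.04,0.5,-0.87],[-0.06,0.75,-1.3],[-0.06,0.75,-1.3]],"turn":[[0,0,0],[0,0,0],[0,0,0],[0,0,0],[0,0,0]],"gripper":[1,1,1,1,1]}'
python3 - <<'E'
from h import *
delta(FRAME,.045,[0,0,.126+.135]); o=bot.observe(); print(o['force'].round(1),o['moment'].round(2))
f=snap('wrist','w6'); g=f['pixels'][:,:,::-1]
cv2.imwrite('pics/c7.png',cv2.resize(g[110:430,200:440],None,fx=1.8,fy=1.8,interpolation=cv2.INTER_CUBIC))
E
```

```text
clock: 7.9
position: [0.5242, -0.3293, 0.2841]
tool_rot: [-2.617, 0.0, 0.079]
force: [0.2, 0.6, -2.3]
grip_width: 0.0076
finger_force: 39.3
clock: 8.4
position: [0.5236, -0.322, 0.2716]
tool_rot: [-2.617, 0.0, 0.08]
force: [-0.5, 0.3, -2.5]
grip_width: 0.0078
finger_force: 39.3
travel cm [-0.05 -0.13 -0.05] turn [-0.06 -0.02 -0.01]
[-0.5  0.3 -2.5] [-0.89 -0.06 -0.06]
```

I've now used all ten views, so from here on I'm working from forces and numbers. No contact force with the lower edge about 20 mm inside the mouth, so I'm continuing down.

```bash
python3 -m crank '{"travel":[[-0.04,0.5,-0.87],[-0.08,1.0,-1.73],[-0.12,1.49,-2.6],[-0.16,1.99,-3.46],[-0.2,2.49,-4.33]],"turn":[[0,0,0],[0,0,0],[0,0,0],[0,0,0],[0,0,0]],"gripper":[1,1,1,1,1]}'
python3 -m crank '{"travel":[[-0.04,0.5,-0.87],[-0.08,1.0,-1.73],[-0.12,1.49,-2.6],[-0.16,1.99,-3.46],[-0.2,2.49,-4.33]],"turn":[[0,0,0],[0,0,0],[0,0,0],[0,0,0],[0,0,0]],"gripper":[1,1,1,1,1]}'
python3 -m crank '{"travel":[[0,0,0],[-0.02,0.25,-0.43],[-0.04,0.5,-0.87],[-0.06,0.75,-1.3],[-0.06,0.75,-1.3]],"turn":[[0,0,0],[0,0,0],[0,0,0],[0,0,0],[0,0,0]],"gripper":[1,1,1,1,1]}'
python3 - <<'E'
from h import *
delta(FRAME,.045,[0,0,.126+.02]); o=bot.observe(); print(o['force'].round(1),o['moment'].round(2))
E
```

```text
clock: 8.95
position: [0.5216, -0.297, 0.2279]
tool_rot: [-2.617, -0.0, 0.079]
force: [0.3, 0.0, -2.2]
grip_width: 0.008
finger_force: 39.3
clock: 9.45
position: [0.5197, -0.2722, 0.1848]
tool_rot: [-2.617, -0.0, 0.079]
force: [-0.3, -0.2, -2.4]
grip_width: 0.0075
finger_force: 39.3
clock: 9.95
position: [0.5189, -0.2647, 0.172]
tool_rot: [-2.617, 0.0, 0.08]
force: [-0.2, 0.2, -2.4]
grip_width: 0.0074
finger_force: 39.3
travel cm [-0.04 -0.13 -0.05] turn [-0.06 -0.02 -0.01]
[-0.2  0.2 -2.4] [-0.81 -0.03  0.02]
```

Still free of contact. Lowering the last 20 mm slowly, by feel.

```bash
python3 -m crank '{"travel":[[-0.01,0.15,-0.26],[-0.02,0.3,-0.52],[-0.04,0.45,-0.78],[-0.05,0.6,-1.04],[-0.05,0.6,-1.04]],"turn":[[0,0,0],[0,0,0],[0,0,0],[0,0,0],[0,0,0]],"gripper":[1,1,1,1,1]}'
python3 -m crank '{"travel":[[-0.01,0.07,-0.13],[-0.01,0.15,-0.26],[-0.02,0.2,-0.35],[-0.02,0.2,-0.35],[-0.02,0.2,-0.35]],"turn":[[0,0,0],[0,0,0],[0,0,0],[0,0,0],[0,0,0]],"gripper":[1,1,1,1,1]}'
python3 - <<'E'
from h import *
delta(FRAME,.045,[0,0,.126]); o=bot.observe(); print(o['force'].round(1),o['moment'].round(2))
E
```

```text
clock: 10.45
position: [0.5185, -0.2588, 0.1618]
tool_rot: [-2.617, 0.0, 0.08]
force: [-0.0, -0.3, -2.8]
grip_width: 0.0077
finger_force: 39.3
clock: 10.95
position: [0.5185, -0.2571, 0.1586]
tool_rot: [-2.617, -0.0, 0.079]
force: [-0.0, -0.4, -2.1]
grip_width: 0.0072
finger_force: 39.3
travel cm [-0.07  0.11 -0.45] turn [-0.03  0.01  0.01]
[-0.  -0.4 -2.1] [-0.81 -0.07 -0.04]
```

```bash
python3 -m crank '{"travel":[[0,0.05,-0.09],[-0.01,0.1,-0.17],[-0.01,0.15,-0.26],[-0.01,0.15,-0.26],[-0.01,0.15,-0.26]],"turn":[[0,0,0],[0,0,0],[0,0,0],[0,0,0],[0,0,0]],"gripper":[1,1,1,1,1]}'
python3 -m crank '{"travel":[[0,0.05,-0.09],[-0.01,0.1,-0.17],[-0.01,0.1,-0.17],[-0.01,0.1,-0.17],[-0.01,0.1,-0.17]],"turn":[[0,0,0],[0,0,0],[0,0,0],[0,0,0],[0,0,0]],"gripper":[1,1,1,1,1]}'
python3 - <<'E'
from h import *
delta(FRAME,.045,[0,0,.126]); o=bot.observe(); print(o['force'].round(1),o['moment'].round(2))
E
```

```text
clock: 11.45
position: [0.5183, -0.2556, 0.156]
tool_rot: [-2.617, -0.0, 0.079]
force: [-0.3, -0.4, -2.4]
grip_width: 0.0075
finger_force: 39.3
clock: 11.95
position: [0.5183, -0.2547, 0.1544]
tool_rot: [-2.618, -0.0, 0.079]
force: [0.4, -0.0, -0.4]
grip_width: 0.0074
finger_force: 39.7
travel cm [-0.05 -0.13 -0.02] turn [-0.02  0.02  0.02]
[ 0.4 -0.  -0.4] [-0.91 -0.2  -0.07]
```

Fz has gone from -2.4 to -0.4, so the lower edge is just touching. I'll nudge down another 1 mm to confirm.

```bash
python3 -m crank '{"travel":[[0,0.02,-0.04],[0,0.05,-0.09],[0,0.05,-0.09],[0,0.05,-0.09],[0,0.05,-0.09]],"turn":[[0,0,0],[0,0,0],[0,0,0],[0,0,0],[0,0,0]],"gripper":[1,1,1,1,1]}'
python3 - <<'E'
from h import *
delta(FRAME,.045,[0,0,.126]); o=bot.observe(); print(o['force'].round(1),o['moment'].round(2))
E
```

```text
clock: 12.45
position: [0.5185, -0.2549, 0.1542]
tool_rot: [-2.619, -0.001, 0.079]
force: [-0.2, -6.6, 10.6]
grip_width: 0.0074
finger_force: 41.6
travel cm [-0.07 -0.11 -0.01] turn [0.03 0.07 0.05]
[-0.2 -6.6 10.6] [-0.51  0.34  0.21]
```

The lower edge is seated: about 12 N along the slope, at the expected depth. Letting go, then backing off along the slope.

```bash
python3 -m crank '{"travel":[[0,0,0],[0,0,0],[0,0,0],[0,0,0],[0,0,0]],"turn":[[0,0,0],[0,0,0],[0,0,0],[0,0,0],[0,0,0]],"gripper":[0.85,0.75,0.65,0.65,0.65]}'
python3 -m crank '{"travel":[[0.02,-0.25,0.43],[0.06,-0.75,1.3],[0.14,-1.74,3.03],[0.24,-2.99,5.2],[0.35,-4.48,7.8]],"turn":[[0,0,0],[0,0,0],[0,0,0],[0,0,0],[0,0,0]],"gripper":[0.65,0.65,0.65,0.65,0.65]}'
python3 -m crank '{"travel":[[0.1,-1.5,2.6],[0.2,-2.5,4.5],[0.2,-2.5,4.5],[0.2,-2.5,4.5],[0.2,-2.5,4.5]],"turn":[[0,0,0],[0,0,0],[0,0,0],[0,0,0],[0,0,0]],"gripper":[0.65,0.65,0.65,0.65,0.65]}'
python3 - <<'E'
from h import *
f=snap('wrist','w7'); m=1e-3
s=cv2.cvtColor(f['pixels'],cv2.COLOR_RGB2HSV)
P=m*np.array([[4,-55,160],[-4,-55,160],[4,55,160],[-4,55,160]])
print(proj(f,body(FRAME,.045,P)).round(1).tolist())
k=proj(f,body(FRAME,.045,P)).mean(0); c=int(k[0])
for v in range(int(proj(f,body(FRAME,.045,P))[0,1])-12,int(proj(f,body(FRAME,.045,P))[2,1])+14,6): print(v,[tuple(f['pixels'][v,u]//10) for u in range(c-12,c+13,3)])
# before/after difference in scene and top
for n in('scene','top'):
    a=load(n+'0')['pixels']; b=snap(n,n+'9')['pixels']
    d=cv2.GaussianBlur(cv2.absdiff(a,b).max(2),(3,3),0)>40
    nn,_,st,ce=cv2.connectedComponentsWithStats(d.astype(np.uint8)); print(n,[st[i].tolist() for i in range(1,nn) if st[i,4]>25])
E
```

```text
clock: 12.95
position: [0.5182, -0.254, 0.1533]
tool_rot: [-2.617, -0.0, 0.079]
force: [0.6, -1.0, 0.6]
grip_width: 0.0297
finger_force: 0.0
clock: 13.45
position: [0.5216, -0.2995, 0.2327]
tool_rot: [-2.617, 0.0, 0.079]
force: [-0.0, 0.2, -0.8]
grip_width: 0.0297
finger_force: 0.0
clock: 13.95
position: [0.5235, -0.3235, 0.2759]
tool_rot: [-2.617, 0.001, 0.08]
force: [-0.2, -0.1, -0.7]
grip_width: 0.0303
finger_force: 0.0
[[312.5, 157.6], [324.5, 157.6], [312.7, 308.0], [323.4, 308.0]]
145 [(np.uint8(19), np.uint8(15), np.uint8(14)), (np.uint8(19), np.uint8(19), np.uint8(18)), (np.uint8(19), np.uint8(19), np.uint8(18)), (np.uint8(19), np.uint8(19), np.uint8(18)), (np.uint8(19), np.uint8(19), np.uint8(18)), (np.uint8(19), np.uint8(19), np.uint8(18)), (np.uint8(19), np.uint8(19), np.uint8(18)), (np.uint8(19), np.uint8(18), np.uint8(18)), (np.uint8(25), np.uint8(22), np.uint8(19))]
151 [(np.uint8(22), np.uint8(21), np.uint8(21)), (np.uint8(22), np.uint8(21), np.uint8(21)), (np.uint8(22), np.uint8(21), np.uint8(21)), (np.uint8(22), np.uint8(21), np.uint8(21)), (np.uint8(22), np.uint8(21
[... 11738 characters left out ...]
8, 59], [0, 194, 35, 41, 730], [80, 198, 18, 8, 75], [34, 217, 9, 13, 52], [201, 218, 43, 57, 693], [331, 226, 34, 56, 998], [130, 271, 52, 21, 885], [280, 276, 15, 25, 211], [22, 279, 47, 10, 313]]
top [[448, 172, 161, 151, 8210], [534, 191, 15, 10, 68], [621, 206, 12, 41, 168], [293, 208, 28, 37, 501], [293, 216, 9, 18, 54], [394, 222, 40, 41, 1042], [356, 226, 6, 13, 54], [351, 240, 12, 14, 119], [542, 303, 16, 7, 46], [559, 302, 10, 6, 30], [379, 323, 255, 157, 17342], [610, 330, 30, 23, 231], [579, 338, 32, 39, 391], [596, 360, 44, 63, 1480], [316, 408, 16, 22, 73], [328, 415, 48, 32, 698], [287, 438, 19, 12, 113], [325, 450, 26, 30, 150], [370, 450, 51, 30, 416], [286, 454, 10, 8, 46]]
```

```bash
python3 -c "
from workcell import bot
print(bot.observe()['force'].round(1)); print(bot.job_done())"
```

```text
[-0.  -0.   0.5]
the job is handed in; nothing more can be done
None
```

I drew the tall pack out of its slot and slid it down the frame until its lower edge rested in the bottom channel, then let go and handed the job in with the gripper clear, at about 14 s; the other two packs stayed in their slots and nothing else was touched as far as I could see, though the arm hid the ornament in the last top picture.

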